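# Pack the paper recycling into the balcony cabinet

### The job

Put the paper recycling away: tip every tall carton that stands in the pulled-out tray over, so that it lies flat on its side on the tray floor beside the divider rack, and stand every flattened carton from the grey mesh crate upright on its long edge, right down in a slot of its own in the green rack. When all that is loaded, push the tray fully home into the cabinet, and then shut the swing door. Leave the jar, the funnel and the two lid holders standing where they are.

Things in the scene. Friction and masses are not known exactly. Their poses are not given: they have to be found in the camera images.
- cabinet: compact grey recycling cabinet standing on the bench, fixed; 440 mm wide, 385 mm deep, 175 mm high, open at the front, 160 mm clear height under its roof. Origin at bench height in the middle of the front opening; x points into the cabinet (away from the robot), y to the left, z up.
- tray (a joint): travel of the white pull-out tray in m: 0 = fully out in front of the cabinet, 0.350 = fully home inside it. It slides along the cabinet's x, needs about 3 N and stays where it is left. Push it on the outside of its front wall.
- tray_floor (a point): middle of the tray's inside floor (on its surface, 18 mm above the bench), moving with the tray; axes as the cabinet's. Inside 340 mm (x) by 406 mm (y), walls 5 mm thick: front wall (-x) 80 mm high, side walls 50 mm, rear wall 40 mm above the floor. The strip y > -0.058 m is the carton bay, 340 x 261 mm.
- tray_front (a point): top edge of the tray's front wall, outer face, middle of its breadth; moves with the tray, axes as the cabinet's. At the tray's home position this face is flush with the cabinet's front opening.
- rack (a point): middle of the green divider rack moulded on the tray floor at its right (-y) side, at floor height, axes as the cabinet's. Five fins run along x, 130 mm long, 18 mm thick, with round tops 71 mm above the floor; between them four slots 16 mm wide, their middles at y = -0.051, -0.017, 0.017 and 0.051 m from this point, open above and at both ends.
- door (a joint): angle of the green swing door in rad: 0 = shut over the cabinet's front, about 1.6 to 1.85 as found (open). Light friction hinge, stays where it is left.
- door_hinge (a point): on the door's hinge axis, left (+y) edge of the cabinet front, 88 mm above the bench; turns with the door. Its y points from the free edge to the hinge (leaf: y = -0.43 to 0 m), x from the outer face (x = 0) to the inner face (x = 0.015). Leaf 6 to 171 mm above the bench. A vertical bar handle stands 35 mm out from the outer face, 30 mm from the free edge.
- door_handle (a point): middle of the bar handle on the door's outer face
- crate: grey wire-mesh crate on the bench at the right, fixed; about 195 (y) x 190 (x) mm, 72 mm high, with three wire dividers along x making four compartments 46 mm apart in y; floor 6 mm thick. Origin: middle of its underside.
- carton_1: tall empty brown cardboard carton with a paper tape strip and a blue patch, 96 x 96 x 180 mm (z = its height), about 0.16 kg, stands upright near the front wall of the tray, too wide for the gripper; may be absent. Origin: middle of its underside as found. It tips over when pushed near the top and slides when pushed low.
- carton_2: tall empty brown cardboard carton with a paper tape strip and a red patch, 96 x 96 x 180 mm (z = its height), about 0.16 kg, stands upright near the front wall of the tray, too wide for the gripper; may be absent. Origin: middle of its underside as found. It tips over when pushed near the top and slides when pushed low.
- sheet_1: flattened carton, a stiff brown board with a blue patch, 150 mm long (x), 10 mm thick (y), 125 mm high (z), about 0.07 kg, standing on its long edge in a compartment of the crate, leaning about 0.3 rad on a divider; may be absent. Origin: middle of its lower long edge.
- sheet_2: flattened carton, a stiff brown board with a red patch, 150 mm long (x), 10 mm thick (y), 125 mm high (z), about 0.07 kg, standing on its long edge in a compartment of the crate, leaning about 0.3 rad on a divider; may be absent. Origin: middle of its lower long edge.
- sheet_3: flattened carton, a stiff brown board with a green patch, 150 mm long (x), 10 mm thick (y), 125 mm high (z), about 0.07 kg, standing on its long edge in a compartment of the crate, leaning about 0.3 rad on a divider; may be absent. Origin: middle of its lower long edge.
- sheet_4: flattened carton, a stiff brown board with a yellow patch, 150 mm long (x), 10 mm thick (y), 125 mm high (z), about 0.07 kg, standing on its long edge in a compartment of the crate, leaning about 0.3 rad on a divider; may be absent. Origin: middle of its lower long edge.
- jar: tall glass storage jar with steel lid, 90 mm across, 200 mm high, on the bench beyond the crate; origin under its centre
- funnel: red plastic funnel standing mouth down, 110 mm across, 120 mm high, on the bench on the robot's side of the crate; origin under its centre
- holder_1: stainless cup-shaped lid holder, 68 mm across, 55 mm high, on the bench to the left of the open door; origin under its centre
- holder_2: another such lid holder, also left of the door
Not all that is in view belongs to the job. Leave any pink look-alike of the sheet_4 alone.

How it is judged:
By the outcome, as a careful person would: the job done as asked, in the order asked, and still so for the second after the job is handed in, with the robot touching nothing.
Of carton_1, carton_2 only 1 to 2 are there at a start; the rules pass over those that are not, and their reading is None.
Of sheet_1, sheet_2, sheet_3, sheet_4 only 3 to 4 are there at a start; the rules pass over those that are not, and their reading is None.
At some moment in a run one of sheet_1, sheet_2, sheet_3, sheet_4 may be knocked a few centimetres aside while the robot is not near it.
It also fails if it takes over 210 s, if anything falls off the work surface, if the arm or the gripper's body presses on something with over 40 N, if the wrist force passes 120 N, or if a joint passes its speed limit or range.

### The arm

A 6-joint arm with a two-finger parallel gripper is mounted at the origin on the work surface. World frame = base frame: x ahead of the robot, y to its left, z up, the work surface at z = 0. Lengths are in m, angles in rad, forces in N, time in s.
With the tool pointing down it reaches from about 0.25 to 0.725 m from the base axis. Payload 4 kg.
Tool frame: the origin (TCP) lies on the centre line of the jaws, within the pads' length; the fingertips stand ahead of it and the grasp point (between the pads) lies 11 mm behind it (bot.tip_extent is the z of the fingertips in the tool frame, in m); z points along the fingers, y is the direction in which the jaws open and shut (so a half turn about z gives the same grasp; the last joint's range is limited). The gripper opens to 85 mm and grips with 20 to 120 N. Pads are 22 mm wide; open, the fingers measure 114 mm over their backs; the gripper's body (76 mm by 85 mm) begins 54 mm behind the grasp point. The pads swing forward as they close: fully open they stand 13 mm farther back than shut.
Start: joints at [-1.134, 0.241, 0.005, 1.335, 0, 1.571], TCP at [0.212, -0.453, 0.239] pointing down, gripper open.
Joint ranges: [-2.72, 2.72], [-1.05, 1.87], [-1.09, 1.28], [-1.99, 2.15], [-1.42, 1.44], [-3.14, 3.14]. Speed limits (rad/s): [2.79, 2.79, 3.14, 3.14, 3.14, 3.14].

### API

Orientations are given as a unit quaternion [x, y, z, w].
In Python, from workcell import bot gives the robot as it stands.
- The arm moves only by the shell command python3 -m jog 'ROWS'. ROWS is JSON, a list that holds one entry, the list of rows, each a list of 7 numbers: the shift along the world's x, y, z in m, then the turn, a rotation vector about the world's x, y, z in degrees, then the closure in counts, from 0 (fully open) to 255 (shut). In form: [[[tx, ty, tz, ax, ay, az, fingers], ...]]. A call has 1 to 10 rows; each row is the pose to reach, as a shift and turn from the pose commanded when the call began; what a row does not reach only later rows make up. A row lasts 1/12 s, in which the tool goes at most 41.7 mm and 7.16 degrees, less where a joint would pass 70% of its speed; a pose out of reach is approached as far as the arm can. A call with a gripper value outside its range is refused whole. The fingers move at their own pace and stop on an object; the grip force is fixed at half the most. Time passes only in rows, so rows that repeat a pose let the fingers close. It gives the time, the measured TCP pose, the force and the opening at its end, in the units of the state.
- bot.get_obs(): the state, without advancing time (a new reading comes with each control period).
- bot.camera(name): name is "side" or "top"; returns the picture (400x640x3 uint8, blue, green, red); there is no depth.
- bot.camera_model(name): a dict with "K" (3x3 intrinsics, pixels), "k1" (the pictures are not rectified: a ray, as slopes to the right and down, at radius r is drawn at 1 + k1 r^2 times it, then the intrinsics apply), "T" (4x4, takes a point from camera to world coordinates). Camera axes: x right, y down, z forward; pixel columns grow to the right and rows downward; lengths in m; the calibration is good to about 2 mm. A picture is of the moment at which its call begins. camera_model takes no time and is no camera call.
- bot.job_done(): hands the job in, once; it reports no verdict.
The state is a dict: "clock": time; "joint_pos": joint angles; "joint_vel": joint speeds; "tau": joint torques, N m; "eef_pos": TCP position; "tool_rot": TCP orientation; "ft_force": force on the tool from outside, world axes, zero at the start; "ft_torque": the same for the moment, N m; "grip_width": finger opening in m.
Only numpy, scipy, OpenCV 4.12 (cv2) and the standard library are available. Lean on these libraries where they do the work, as an engineer would, in place of code of your own. Each camera call takes 0.05 s, during which the arm holds its last target. There are 200 camera calls.

## Working session

There is one attempt and no reset: what is moved stays moved. The work goes in short steps, Python scripts to look and compute and a shell command to move; the robot and the scene stay as the last step left them, time stands still between calls to the robot, and variables do not carry over. Pictures are saved under pics/ and viewed, about 12 in all and at most 16, crops included, and the job is handed in when it is done.

```bash
ls; mkdir -p pics; cat > h.py <<'E'
import numpy as np, cv2
from workcell import bot
def model(n):
    m=bot.camera_model(n); return np.array(m["K"]),m["k1"],np.array(m["T"])
def ray(n,u,v):
    K,k1,T=model(n)
    d=np.array([(u-K[0,2])/K[0,0],(v-K[1,2])/K[1,1]])
    s=d.copy()
    for _ in range(20): s=d/(1+k1*(s@s))
    return T[:3,3],T[:3,:3]@np.array([s[0],s[1],1])
def onz(n,u,v,z):
    o,d=ray(n,u,v); return o+d*(z-o[2])/d[2]
def proj(n,p):
    K,k1,T=model(n); c=T[:3,:3].T@(np.array(p)-T[:3,3]); s=c[:2]/c[2]; s=s*(1+k1*(s@s))
    return K[0,0]*s[0]+K[0,2],K[1,1]*s[1]+K[1,2]
def tri(u1,v1,u2,v2):
    a,d=ray("top",u1,v1); b,e=ray("side",u2,v2)
    t=np.linalg.lstsq(np.array([d,-e]).T,b-a,rcond=None)[0]
    return (a+d*t[0]+b+e*t[1])/2, np.linalg.norm(a+d*t[0]-b-e*t[1])
E
python3 - <<'E'
from h import *
for n in("top","side"):
    cv2.imwrite(f"pics/{n}0.png",bot.camera(n)); print(n,*[np.round(x,3) for x in model(n)])
o=bot.get_obs(); print(o["eef_pos"],o["tool_rot"],bot.tip_extent,o["ft_force"],o["grip_width"])
E
```

```text
pics
top [[386.53    0.    320.786]
 [  0.    386.53  198.848]
 [  0.      0.      1.   ]] 0.032 [[ 0.027 -0.996  0.09   0.369]
 [-1.    -0.028 -0.014 -0.046]
 [ 0.017 -0.089 -0.996  1.609]
 [ 0.     0.     0.     1.   ]]
side [[440.07    0.    319.02 ]
 [  0.    440.07  200.994]
 [  0.      0.      1.   ]] -0.107 [[-0.519  0.647 -0.558  1.392]
 [ 0.855  0.401 -0.33   0.457]
 [ 0.011 -0.649 -0.761  1.273]
 [ 0.     0.     0.     1.   ]]
[ 0.21129734 -0.45256781  0.23851469] [ 9.76242585e-01  2.16678479e-01 -1.90631024e-04 -9.03237250e-04] 0.008 [0.79050367 0.11547013 0.56533676] 0.08524168326944659
```

View pics/top0.png

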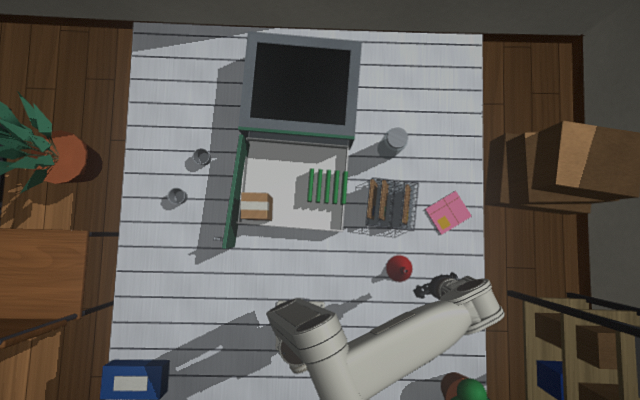

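View pics/side0.png

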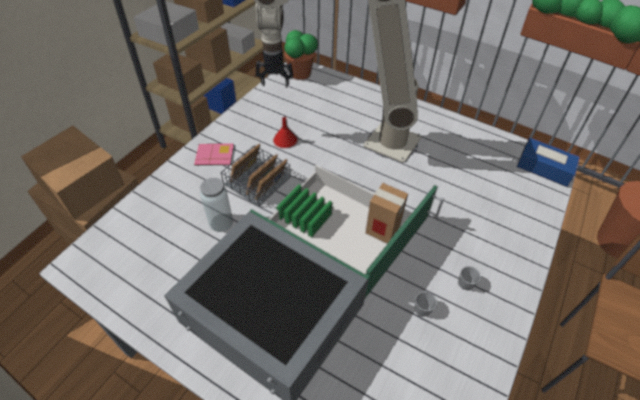

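```bash
python3 - <<'E'
from h import *
a=cv2.imread("pics/top0.png")[125:255,225:425]; b=cv2.imread("pics/side0.png")[130:280,195:395]
b=b[:130]
im=np.vstack([cv2.resize(a,None,fx=4,fy=4,interpolation=2)])
cv2.imwrite("pics/ct.png",im); cv2.imwrite("pics/cs.png",cv2.resize(cv2.imread("pics/side0.png")[130:280,195:450],None,fx=3,fy=3,interpolation=2))
E
```

```text
(no output)
```

View pics/ct.png

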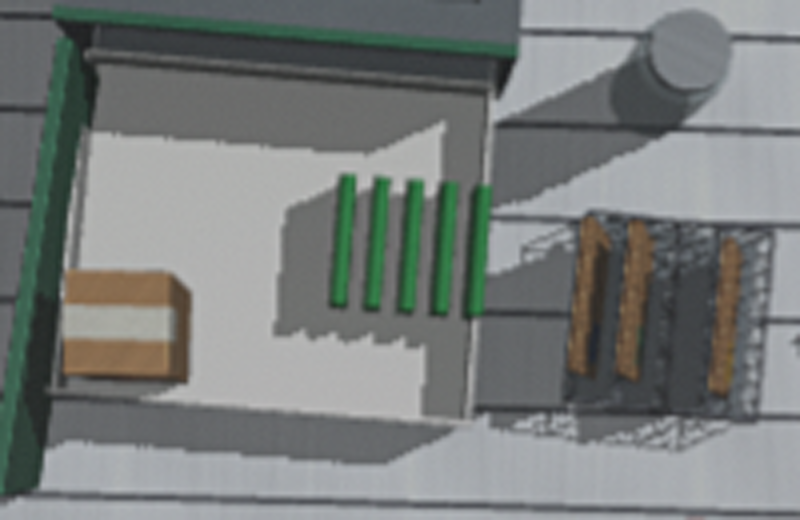

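View pics/cs.png

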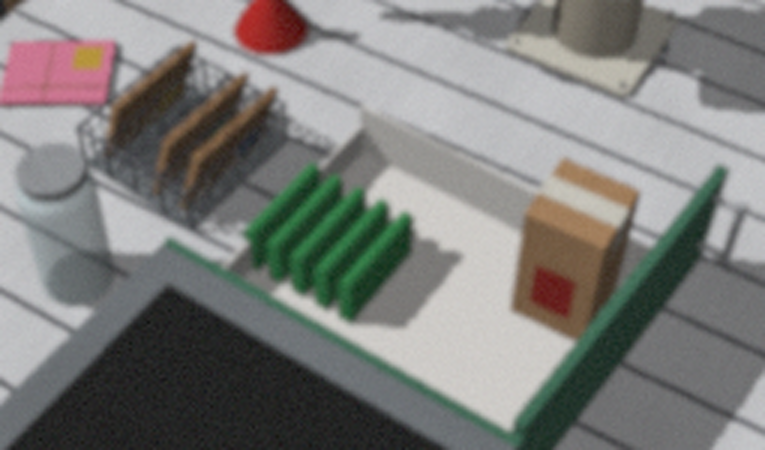

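```bash
python3 - <<'E'
from h import *
S=8
def up(n,x0,y0,x1,y1):
    im=cv2.imread(f"pics/{n}0.png")[y0:y1,x0:x1]; return cv2.resize(im,None,fx=S,fy=S,interpolation=cv2.INTER_CUBIC)
full=lambda q,x0,y0:((q[0]+.5)/S-.5+x0,(q[1]+.5)/S-.5+y0)
# fins
u=up("top",300,160,355,212).astype(float); g=u[...,1]-np.maximum(u[...,0],u[...,2])
m=(g>g.max()*.45).astype(np.uint8)
cs=[c for c in cv2.findContours(m,0,2)[0] if cv2.contourArea(c)>15*S*S]
for c in sorted(cs,key=lambda c:c[:,0,0].mean()):
    r=cv2.minAreaRect(c); b=np.array([full(p,300,160) for p in cv2.boxPoints(r)])
    b=b[np.argsort(b[:,1])]; t=b[:2][np.argsort(b[:2,0])]; d=b[2:][np.argsort(b[2:,0])]
    # left edge at floor z, right edge at .08
    L=[onz("top",*t[0],.018),onz("top",*d[0],.018)]; R=[onz("top",*t[1],.08),onz("top",*d[1],.08)]
    far=onz("top",*t.mean(0),.085);near=onz("top",*d.mean(0),.018)
    print("fin y far/near",np.round([(L[0][1]+R[0][1])/2,(L[1][1]+R[1][1])/2],4),"w",np.round(L[1][1]-R[1][1],4),"x",np.round([near[0],far[0]],4))
a=up("top",360,170,424,244); b=up("side",215,135,300,215)
b2=cv2.resize(b,(680,640))
c=np.zeros((600,800,3),np.uint8); 
A=cv2.resize(up("top",364,174,420,238),(400,457)); B=cv2.resize(up("side",216,138,294,206),(400,349)); 
c[:457,:400]=A; c[:349,400:]=B
cv2.imwrite("pics/z.png",c); print("scale",400/56,400/78)
E
```

```text
fin y far/near [-0.0293 -0.0224] w 0.0162 x [0.5023 0.6277]
fin y far/near [-0.0642 -0.0567] w 0.0144 x [0.5014 0.6254]
fin y far/near [-0.0984 -0.0917] w 0.0131 x [0.4986 0.6245]
fin y far/near [-0.1332 -0.1259] w 0.0118 x [0.4967 0.6231]
fin y far/near [-0.1677 -0.1608] w 0.0103 x [0.4961 0.6203]
scale 7.142857142857143 5.128205128205129
```

View pics/z.png

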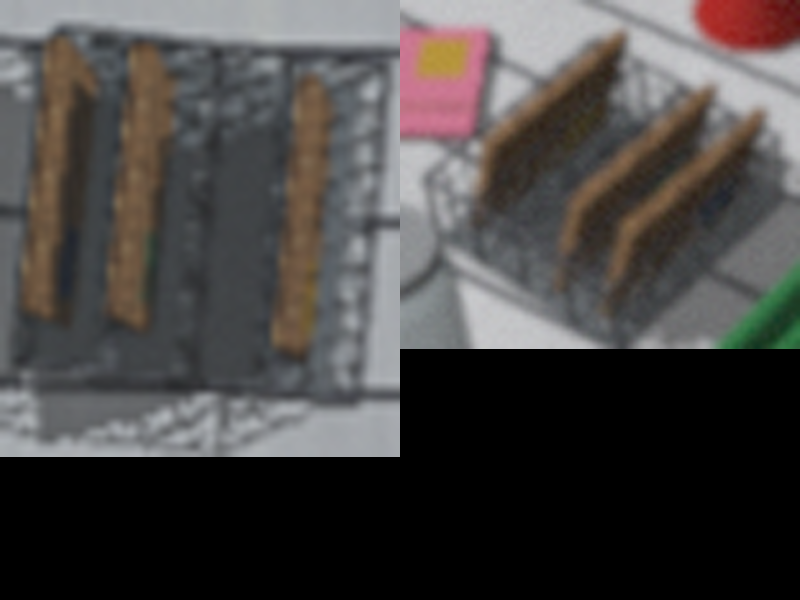

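```bash
python3 - <<'E'
from h import *
T=lambda x,y:(364+x/7.143-.5,174+y/7.143-.5); S=lambda x,y:(216+(x-400)/5.128-.5,138+y/5.128-.5)
for n,tn,tf,sn,sf in [("blue",(36,312),(62,42),(762,112),(622,232)),("green",(122,318),(145,46),(712,90),(570,203)),("yel",(288,350),(312,82),(622,38),(488,145))]:
    a=tri(*T(*tn),*S(*sn)); b=tri(*T(*tf),*S(*sf))
    print(n,np.round(a[0],3),round(a[1],4),np.round(b[0],3),round(b[1],4))
    print("  z.127:",np.round(onz("top",*T(*tn),.127),3),np.round(onz("top",*T(*tf),.127),3),np.round(onz("side",*S(*sn),.127),3),np.round(onz("side",*S(*sf),.127),3))
C=lambda x,y:onz("top",225+x/4-.5,125+y/4-.5,.198)
for p in [(62,270),(168,272),(172,380),(62,378)]: print("carton",np.round(C(*p),3))
D=lambda x,y,z:np.round(onz("top",225+x/4-.5,125+y/4-.5,z),3)
print("trayfront",D(50,393,.098),D(470,418,.098),"doorfree",D(0,490,.17),"doorhinge",D(65,35,.17), "cabfront R",D(515,45,.175))
# side-view fin tops
im=cv2.imread("pics/side0.png")[180:245,270:340]; u=cv2.resize(im,None,fx=8,fy=8,interpolation=2).astype(float)
for p in [("fin1 left near",(405,215)),("f5",(315,170))]:
    q=(195+p[1][0]/3-.5,130+p[1][1]/3-.5); print(p[0],np.round(onz("side",*q,.087),3))
for y in (-.0926,-.0952):  # expected side pixel of fin ends for check
    for k in (-2,0,2):
        c=np.array([.5625,y]); ex=np.array([np.cos(-.055),np.sin(-.055)]); ey=np.array([-ex[1],ex[0]])
        print(k,[np.round((np.array(proj("side",[*(c+s*.065*ex+k*.034*ey),.089]))+.5-[195,130])*3) for s in(-1,1)])
E
```

```text
blue [ 0.437 -0.253  0.121] 0.0006 [ 0.585 -0.268  0.12 ] 0.0042
  z.127: [ 0.437 -0.253  0.127] [ 0.583 -0.265  0.127] [ 0.441 -0.25   0.127] [ 0.591 -0.265  0.127]
green [ 0.435 -0.3    0.119] 0.0014 [ 0.584 -0.313  0.124] 0.0052
  z.127: [ 0.435 -0.299  0.127] [ 0.582 -0.31   0.127] [ 0.441 -0.294  0.127] [ 0.587 -0.313  0.127]
yel [ 0.421 -0.392  0.115] 0.0011 [ 0.567 -0.403  0.119] 0.0018
  z.127: [ 0.42  -0.389  0.127] [ 0.565 -0.401  0.127] [ 0.431 -0.384  0.127] [ 0.573 -0.398  0.127]
carton [0.512 0.229 0.198]
carton [0.513 0.132 0.198]
carton [0.415 0.125 0.198]
carton [0.414 0.224 0.198]
trayfront [0.402 0.255 0.098] [ 0.389 -0.154  0.098] doorfree [0.311 0.282 0.17 ] doorhinge [0.738 0.241 0.17 ] cabfront R [ 0.741 -0.183  0.175]
fin1 left near [ 0.502 -0.025  0.087]
f5 [ 0.498 -0.154  0.087]
-2 [array([315., 166.]), array([249., 233.])]
0 [array([361., 190.]), array([296., 260.])]
2 [array([408., 215.]), array([345., 287.])]
-2 [array([313., 165.]), array([247., 232.])]
0 [array([359., 189.]), array([294., 259.])]
2 [array([406., 214.]), array([343., 286.])]
```

```bash
cat >> h.py <<'E'
from scipy.spatial.transform import Rotation as Ro
def Rd(yaw,tilt,pitch=0):
    """tool down, tool x at yaw; tilt about its x, pitch about its y-horizontal (deg)"""
    z=Ro.from_euler('z',yaw,degrees=True)
    return z*Ro.from_euler('xyz',[tilt,pitch,0],degrees=True)*Ro.from_euler('x',180,degrees=True)
def go(p,yaw,tilt,pitch=0):
    o=bot.get_obs(); c=Ro.from_quat(o["tool_rot"])
    r=(Rd(yaw,tilt,pitch)*c.inv()).as_rotvec(degrees=True)
    print("shift",np.round(np.array(p)-o["eef_pos"],4),"turn",np.round(r,1),"f",np.round(o["ft_force"],1),"w",round(o["grip_width"],4),"t",round(o["clock"],1))
E
python3 - <<'E'
from h import *
go([.513,-.241,.2385],-5,-17)
print(onz("top",399,267,.1),onz("top",396,135,.2))
E
```

```text
shift [ 0.3017  0.2116 -0.    ] turn [-17.   -3.  -29.8] f [0.8 0.1 0.6] w 0.0852 t 0.1
[ 0.24875633 -0.37717957  0.1       ] [ 0.74158638 -0.34003786  0.2       ]
```

```bash
python3 -m jog '[[[0.302,0.212,0,-17,-3,-29.8,147],[0.302,0.212,0,-17,-3,-29.8,147],[0.302,0.212,0,-17,-3,-29.8,147],[0.302,0.212,0,-17,-3,-29.8,147],[0.302,0.212,0,-17,-3,-29.8,147],[0.302,0.212,0,-17,-3,-29.8,147],[0.302,0.212,0,-17,-3,-29.8,147],[0.302,0.212,0,-17,-3,-29.8,147],[0.302,0.212,0,-17,-3,-29.8,147],[0.302,0.212,0,-17,-3,-29.8,147]]]'
python3 - <<'E'
from h import *
go([.5105,-.265,.105],-5,-17)
cv2.imwrite("pics/a.png",np.vstack([cv2.resize(bot.camera("top")[150:260,300:440],(560,440))[:300],cv2.resize(bot.camera("side")[120:220,200:360],(560,350))[:300]]))
E
```

```text
clock: 0.93
eef_pos: [0.5161, -0.2382, 0.2386]
tool_rot: [0.988, -0.042, -0.006, 0.148]
ft_force: [0.2, -0.8, 0.2]
grip_width: 0.0365
shift [-0.0056 -0.0268 -0.1336] turn [ 0.  -0.  -0.2] f [ 0.2 -0.8  0.2] w 0.0365 t 0.9
```

View pics/a.png

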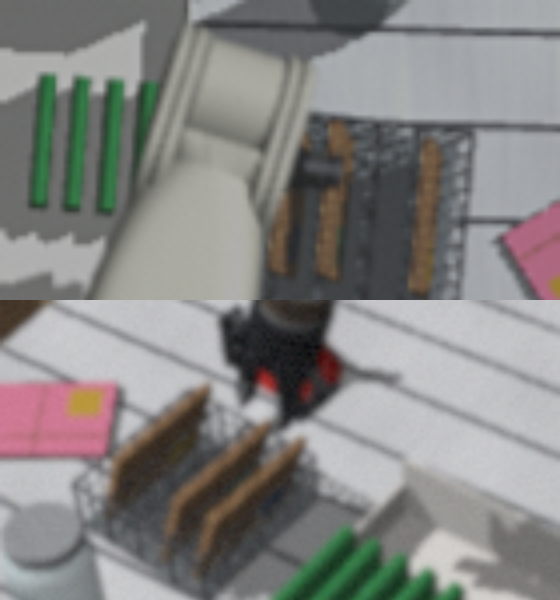

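```bash
python3 -m jog '[[[-0.004,-0.006,-0.033,0,0,0,147],[-0.004,-0.006,-0.066,0,0,0,147],[-0.004,-0.013,-0.088,0,0,0,147],[-0.005,-0.02,-0.11,0,0,0,147],[-0.0055,-0.027,-0.1335,0,0,0,147],[-0.0055,-0.027,-0.1335,0,0,0,147]]]'; python3 -m jog '[[[0,0,0,0,0,0,255],[0,0,0,0,0,0,255],[0,0,0,0,0,0,255],[0,0,0,0,0,0,255],[0,0,0,0,0,0,255],[0,0,0,0,0,0,255],[0,0,0,0,0,0,255]]]'
```

```text
clock: 1.53
eef_pos: [0.5032, -0.268, 0.1005]
tool_rot: [0.988, -0.043, -0.012, 0.147]
ft_force: [-0.8, 0.7, -0.8]
grip_width: 0.0361
clock: 2.12
eef_pos: [0.5083, -0.268, 0.1063]
tool_rot: [0.988, -0.043, -0.006, 0.148]
ft_force: [0.1, -0.4, -0.1]
grip_width: 0.0088
```

```bash
python3 -m jog '[[[0,0.01,0.035,0,0,0,255],[0,0.02,0.07,0,0,0,255],[0,0.02,0.11,0,0,0,255],[0,0.02,0.15,0,0,0,255],[0,0.02,0.16,0,0,0,255],[0,0.02,0.16,0,0,0,255]]]'; python3 - <<'E'
from h import *
go([.562,-.043,.26],-3.15,0)
E
```

```text
clock: 2.62
eef_pos: [0.5103, -0.2487, 0.2708]
tool_rot: [0.988, -0.044, -0.002, 0.15]
ft_force: [0.9, -0.6, -1.3]
grip_width: 0.009
shift [ 0.0517  0.2057 -0.0108] turn [17.2 -0.7  1.9] f [ 0.9 -0.6 -1.3] w 0.009 t 2.6
```

```bash
python3 -m jog '[[[0.052,0.206,0,17.2,-0.7,1.9,255],[0.052,0.206,0,17.2,-0.7,1.9,255],[0.052,0.206,0,17.2,-0.7,1.9,255],[0.052,0.206,0,17.2,-0.7,1.9,255],[0.052,0.206,0,17.2,-0.7,1.9,255],[0.052,0.206,0,17.2,-0.7,1.9,255],[0.052,0.206,-0.02,17.2,-0.7,1.9,255],[0.052,0.206,-0.02,17.2,-0.7,1.9,255]]]'; python3 - <<'E'
from h import *
go([.562,-.043,.26],-3.15,0)
cv2.imwrite("pics/b.png",np.vstack([cv2.resize(bot.camera("top")[150:250,230:430],(600,300)),cv2.resize(bot.camera("side")[110:260,230:430],(400*600//400,450))[:300]]))
E
```

```text
clock: 3.28
eef_pos: [0.5577, -0.0408, 0.2405]
tool_rot: [1.0, -0.025, -0.009, -0.001]
ft_force: [-0.4, 0.9, -2.3]
grip_width: 0.009
shift [ 0.0043 -0.0022  0.0195] turn [-0.2 -1.  -0.3] f [-0.4  0.9 -2.3] w 0.009 t 3.3
```

View pics/b.png

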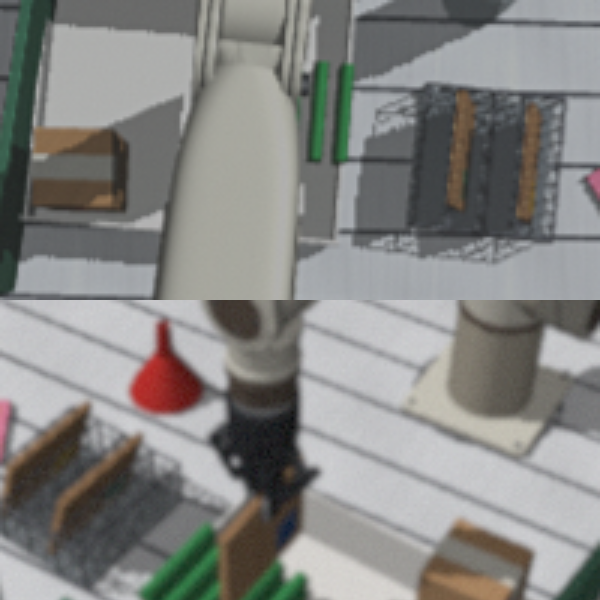

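```bash
python3 -m jog '[[[0.004,-0.002,-0.01,0,-1,0,255],[0.004,-0.002,-0.02,0,-1,0,255],[0.004,-0.002,-0.03,0,-1,0,255],[0.004,-0.002,-0.04,0,-1,0,255],[0.004,-0.002,-0.04,0,-1,0,255],[0.004,-0.002,-0.04,0,-1,0,255]]]'; python3 - <<'E'
from h import *
go([.562,-.043,.2],-3.15,0)
cv2.imwrite("pics/c.png",cv2.resize(bot.camera("side")[150:250,260:370],None,fx=6,fy=6,interpolation=2))
E
```

```text
clock: 3.88
eef_pos: [0.5633, -0.0442, 0.2048]
tool_rot: [1.0, -0.026, 0.003, -0.002]
ft_force: [-0.3, 0.3, -0.5]
grip_width: 0.0092
shift [-0.0013  0.0012 -0.0048] turn [-0.2  0.4 -0.1] f [-0.3  0.3 -0.5] w 0.0092 t 3.9
```

View pics/c.png

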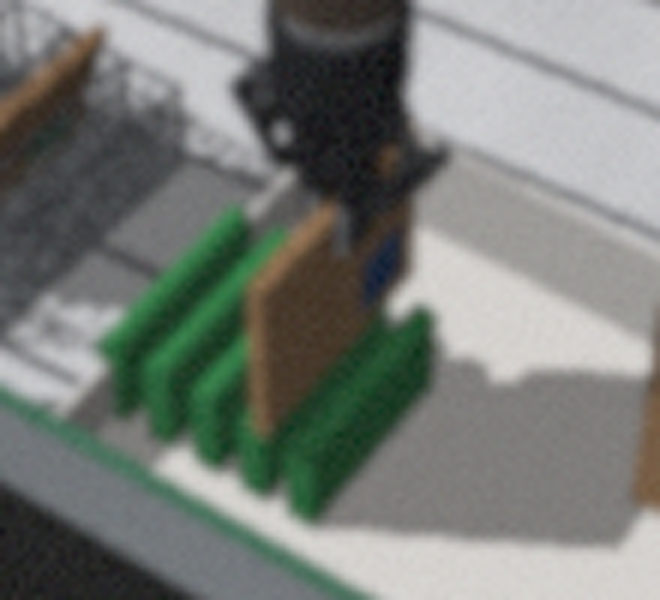

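```bash
python3 - <<'E'
from h import *
q=lambda x,y,z:np.round(onz("side",260+x/6-.5,150+y/6-.5,z),4)
print("sheet bottom",q(265,435,.097),q(265,435,.102),"top far",q(260,290,.222))
print("fins",q(303,452,.085),q(258,428,.085),q(208,398,.085),q(160,373,.085))
print("expected fin1 far top", (np.array(proj("side",[.5625+.065+.0037,-.094-.0036+.068,.089]))+.5-[260,150])*6)
E
```

```text
sheet bottom [ 0.6355 -0.0483  0.097 ] [ 0.6388 -0.0461  0.102 ] top far [ 0.6361 -0.0487  0.222 ]
fins [ 0.6267 -0.0286  0.085 ] [ 0.6257 -0.0595  0.085 ] [ 0.6224 -0.0957  0.085 ] [ 0.6216 -0.1295  0.085 ]
expected fin1 far top [297.32464832 452.33479721]
```

```bash
python3 -m jog '[[[0,0.0015,-0.006,0,0.4,0,255],[0,0.0015,-0.014,0,0.4,0,255],[0,0.0015,-0.022,0,0.4,0,255],[0,0.0015,-0.03,0,0.4,0,255],[0,0.0015,-0.03,0,0.4,0,255]]]'
```

```text
clock: 4.35
eef_pos: [0.5626, -0.0424, 0.1733]
tool_rot: [1.0, -0.026, -0.001, -0.002]
ft_force: [-0.2, 0.7, -1.4]
grip_width: 0.009
```

```bash
python3 -m jog '[[[0,0,-0.01,0,0,0,255],[0,0,-0.02,0,0,0,255],[0,0,-0.03,0,0,0,255],[0,0,-0.038,0,0,0,255],[0,0,-0.042,0,0,0,255],[0,0,-0.042,0,0,0,255],[0,0,-0.042,0,0,0,255]]]'
```

```text
clock: 4.93
eef_pos: [0.5639, -0.0425, 0.1335]
tool_rot: [1.0, -0.026, 0.001, -0.001]
ft_force: [0.4, 1.4, -0.5]
grip_width: 0.0087
```

```bash
python3 -m jog '[[[0,0,-0.003,0,0,0,255],[0,0,-0.006,0,0,0,255],[0,0,-0.008,0,0,0,255],[0,0,-0.008,0,0,0,255]]]'; python3 -m jog '[[[0,0,-0.002,0,0,0,255],[0,0,-0.004,0,0,0,255],[0,0,-0.004,0,0,0,255]]]'
```

```text
clock: 5.27
eef_pos: [0.5638, -0.0425, 0.1254]
tool_rot: [1.0, -0.026, 0.001, -0.001]
ft_force: [-0.1, 0.5, -0.3]
grip_width: 0.0088
clock: 5.52
eef_pos: [0.5638, -0.0425, 0.1214]
tool_rot: [1.0, -0.026, 0.001, -0.001]
ft_force: [-0.0, -0.1, -0.4]
grip_width: 0.0091
```

```bash
python3 -m jog '[[[0,0,-0.002,0,0,0,255],[0,0,-0.004,0,0,0,255],[0,0,-0.004,0,0,0,255]]]';  python3 -m jog '[[[0,0,0,0,0,0,175],[0,0,0,0,0,0,175],[0,0,0,0,0,0,175],[0,0,0,0,0,0,175],[0,0,0.03,0,0,0,175],[0,0,0.07,0,0,0,175],[0,0,0.11,0,0,0,175],[0,0,0.13,0,0,0,175],[0,0,0.13,0,0,0,147]]]'
python3 - <<'E'
from h import *
go([.512,-.30,.247],-5,-17)
E
```

```text
clock: 5.77
eef_pos: [0.566, -0.0426, 0.1209]
tool_rot: [1.0, -0.026, 0.004, -0.001]
ft_force: [-0.4, 0.4, 11.4]
grip_width: 0.0093
clock: 6.52
eef_pos: [0.5669, -0.0428, 0.2538]
tool_rot: [1.0, -0.026, 0.006, -0.001]
ft_force: [0.8, -0.2, 0.0]
grip_width: 0.0359
shift [-0.0549 -0.2572 -0.0068] turn [-17.1   1.9  -2.1] f [ 0.8 -0.2  0. ] w 0.0359 t 6.5
```

```bash
cat > chk.py <<'E'
from h import *
def sheets(im):
    u=cv2.resize(im[170:250,350:440],None,fx=4,fy=4,interpolation=2).astype(int)
    m=((u[...,2]-u[...,0]>35)&(u[...,2]-u[...,1]>12)&(u[...,2]<200)).astype(np.uint8)
    for c in cv2.findContours(m,0,2)[0]:
        if cv2.contourArea(c)>400:
            r=cv2.minAreaRect(c); print(np.round([350+r[0][0]/4,170+r[0][1]/4],2),np.round(np.array(r[1])/4,1),round(r[2],1))
if __name__=="__main__":
    sheets(cv2.imread("pics/top0.png")); print(); im=bot.camera("top"); sheets(im)
    cv2.imwrite("pics/last_top.png",im)
E
python3 chk.py
```

```text
[433. 216.] [30.  13.5] 90.0
[406.56 203.91] [ 5.1 37.4] 5.6
[383.68 199.84] [ 6.  38.8] 5.7
[372.1 198.7] [ 6.6 38.3] 5.9

[433.   215.88] [29.8 13.5] 90.0
[406.6 203.9] [ 5.  37.3] 5.7
[383.64 199.85] [ 6.  38.7] 5.7
```

```bash
python3 -m jog '[[[-0.055,-0.246,-0.007,-17.1,1.9,-2.1,147],[-0.055,-0.246,-0.007,-17.1,1.9,-2.1,147],[-0.055,-0.246,-0.007,-17.1,1.9,-2.1,147],[-0.055,-0.246,-0.007,-17.1,1.9,-2.1,147],[-0.055,-0.246,-0.007,-17.1,1.9,-2.1,147],[-0.055,-0.246,-0.007,-17.1,1.9,-2.1,147],[-0.055,-0.246,-0.007,-17.1,1.9,-2.1,147],[-0.055,-0.246,-0.04,-17.1,1.9,-2.1,147],[-0.055,-0.246,-0.075,-17.1,1.9,-2.1,147],[-0.055,-0.246,-0.075,-17.1,1.9,-2.1,147]]]'; python3 - <<'E'
from h import *
go([.5095,-.3105,.105],-5,-17)
E
```

```text
clock: 7.4
eef_pos: [0.503, -0.2864, 0.1636]
tool_rot: [0.988, -0.043, -0.02, 0.144]
ft_force: [-1.3, 1.0, -1.7]
grip_width: 0.0363
shift [ 0.0065 -0.0241 -0.0586] turn [-0.4 -1.5  0.3] f [-1.3  1.  -1.7] w 0.0363 t 7.4
```

```bash
python3 -m jog '[[[0,0,0,0,0,0,147],[0,0,0,0,0,0,147],[0,0,0,0,0,0,147]]]'; python3 - <<'E'
from h import *
go([.5095,-.3105,.105],-5,-17)
E
```

```text
clock: 7.65
eef_pos: [0.5105, -0.2888, 0.1749]
tool_rot: [0.988, -0.044, -0.01, 0.148]
ft_force: [-0.3, 0.2, 1.0]
grip_width: 0.0361
shift [-0.001  -0.0217 -0.0699] turn [ 0.1 -0.4  0.2] f [-0.3  0.2  1. ] w 0.0361 t 7.7
```

```bash
python3 -m jog '[[[-0.001,-0.008,-0.023,0,0,0,147],[-0.001,-0.015,-0.046,0,0,0,147],[-0.001,-0.022,-0.07,0,0,0,147],[-0.001,-0.022,-0.07,0,0,0,147],[-0.001,-0.022,-0.07,0,0,0,147],[-0.001,-0.022,-0.07,0,0,0,255],[-0.001,-0.022,-0.07,0,0,0,255],[-0.001,-0.022,-0.07,0,0,0,255],[-0.001,-0.022,-0.07,0,0,0,255],[-0.001,-0.022,-0.07,0,0,0,255]]]'; python3 -m jog '[[[0,0,0,0,0,0,255],[0,0.01,0.035,0,0,0,255],[0,0.02,0.07,0,0,0,255],[0,0.02,0.11,0,0,0,255],[0,0.02,0.15,0,0,0,255],[0,0.02,0.16,0,0,0,255],[0,0.02,0.16,0,0,0,255],[0,0.02,0.16,0,0,0,255]]]'; python3 - <<'E'
from h import *
go([.5615,-.111,.25],-3.15,0)
E
```

```text
clock: 8.48
eef_pos: [0.5097, -0.3109, 0.1053]
tool_rot: [0.988, -0.044, -0.01, 0.149]
ft_force: [-0.3, 0.8, 6.0]
grip_width: 0.009
clock: 9.15
eef_pos: [0.5081, -0.2903, 0.2629]
tool_rot: [0.988, -0.044, -0.011, 0.148]
ft_force: [0.4, 0.2, -2.1]
grip_width: 0.0092
shift [ 0.0534  0.1793 -0.0129] turn [16.9 -1.8  1.9] f [ 0.4  0.2 -2.1] w 0.0092 t 9.2
```

```bash
python3 -m jog '[[[0.0535,0.1795,-0.013,16.9,-1.8,1.9,255],[0.0535,0.1795,-0.013,16.9,-1.8,1.9,255],[0.0535,0.1795,-0.013,16.9,-1.8,1.9,255],[0.0535,0.1795,-0.013,16.9,-1.8,1.9,255],[0.0535,0.1795,-0.013,16.9,-1.8,1.9,255],[0.0535,0.1795,-0.03,16.9,-1.8,1.9,255],[0.0535,0.1795,-0.06,16.9,-1.8,1.9,255],[0.0535,0.1795,-0.06,16.9,-1.8,1.9,255],[0.0535,0.1795,-0.06,16.9,-1.8,1.9,255],[0.0535,0.1795,-0.06,16.9,-1.8,1.9,255]]]'; python3 - <<'E'
from h import *
go([.5615,-.1105,.2],-3.15,0)
cv2.imwrite("pics/d.png",cv2.resize(bot.camera("side")[150:250,250:360],None,fx=6,fy=6,interpolation=2))
E
```

```text
clock: 9.98
eef_pos: [0.5609, -0.1112, 0.2021]
tool_rot: [1.0, -0.028, -0.001, 0.0]
ft_force: [-0.0, -0.9, -0.7]
grip_width: 0.0089
shift [ 0.0006  0.0007 -0.0021] turn [ 0.  -0.2  0.1] f [-0.  -0.9 -0.7] w 0.0089 t 10.0
```

View pics/d.png

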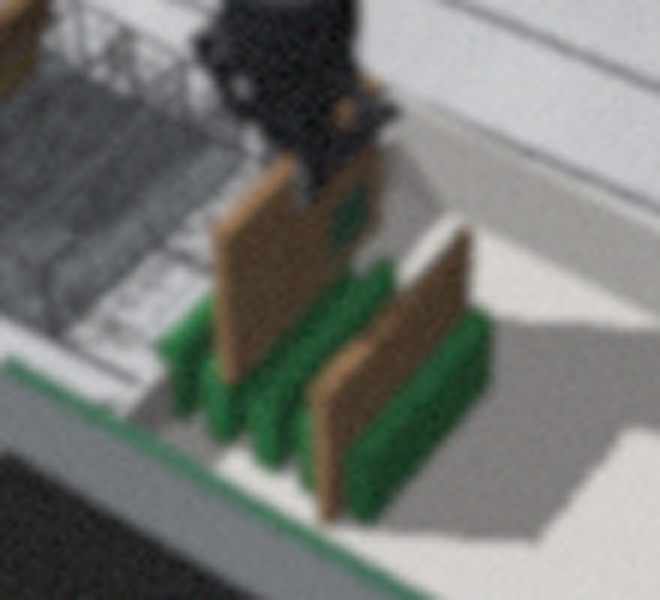

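```bash
python3 -m jog '[[[0,0.0007,-0.006,0,0,0,255],[0,0.0007,-0.014,0,0,0,255],[0,0.0007,-0.022,0,0,0,255],[0,0.0007,-0.03,0,0,0,255],[0,0.0007,-0.03,0,0,0,255]]]' && python3 -m jog '[[[0,0,-0.01,0,0,0,255],[0,0,-0.02,0,0,0,255],[0,0,-0.03,0,0,0,255],[0,0,-0.038,0,0,0,255],[0,0,-0.042,0,0,0,255],[0,0,-0.042,0,0,0,255],[0,0,-0.042,0,0,0,255]]]'
```

```text
clock: 10.45
eef_pos: [0.5601, -0.1102, 0.1705]
tool_rot: [1.0, -0.028, -0.002, -0.0]
ft_force: [-0.3, 0.1, -1.6]
grip_width: 0.009
clock: 11.03
eef_pos: [0.5614, -0.1103, 0.1305]
tool_rot: [1.0, -0.028, -0.001, 0.0]
ft_force: [-0.2, -0.9, -1.4]
grip_width: 0.0088
```

```bash
python3 -m jog '[[[0,0,-0.003,0,0,0,255],[0,0,-0.006,0,0,0,255],[0,0,-0.008,0,0,0,255],[0,0,-0.009,0,0,0,255],[0,0,-0.009,0,0,0,255]]]'
```

```text
clock: 11.45
eef_pos: [0.5614, -0.1103, 0.1216]
tool_rot: [1.0, -0.028, -0.0, 0.0]
ft_force: [-0.1, 0.7, -2.1]
grip_width: 0.0092
```

```bash
python3 -m jog '[[[0,0,-0.002,0,0,0,255],[0,0,-0.003,0,0,0,255],[0,0,-0.003,0,0,0,255]]]';  python3 -m jog '[[[0,0,0,0,0,0,175],[0,0,0,0,0,0,175],[0,0,0,0,0,0,175],[0,0,0,0,0,0,175],[0,0,0.03,0,0,0,175],[0,0,0.07,0,0,0,175],[0,0,0.11,0,0,0,175],[0,0,0.13,0,0,0,175],[0,0,0.13,0,0,0,147],[0,0,0.13,0,0,0,147]]]'
python3 - <<'E'
from h import *
go([.4985,-.380,.175],-5,-17)
E
python3 chk.py
```

```text
clock: 11.7
eef_pos: [0.5623, -0.1105, 0.1205]
tool_rot: [1.0, -0.028, 0.001, 0.0]
ft_force: [-1.4, 0.2, 6.3]
grip_width: 0.0092
clock: 12.53
eef_pos: [0.5625, -0.1105, 0.2504]
tool_rot: [1.0, -0.028, 0.002, 0.001]
ft_force: [-1.4, -0.0, -0.9]
grip_width: 0.0359
shift [-0.064  -0.2695 -0.0754] turn [-16.9   1.4  -1.8] f [-1.4 -0.  -0.9] w 0.0359 t 12.5
[433. 216.] [30.  13.5] 90.0
[406.56 203.91] [ 5.1 37.4] 5.6
[383.68 199.84] [ 6.  38.8] 5.7
[372.1 198.7] [ 6.6 38.3] 5.9

[433.   215.88] [29.8 13.5] 90.0
[406.57 203.89] [ 5.  37.3] 5.7
```

```bash
python3 -m jog '[[[-0.068,-0.268,-0.005,-16.9,1.4,-1.8,140],[-0.068,-0.268,-0.005,-16.9,1.4,-1.8,140],[-0.068,-0.268,-0.005,-16.9,1.4,-1.8,140],[-0.068,-0.268,-0.005,-16.9,1.4,-1.8,140],[-0.068,-0.268,-0.005,-16.9,1.4,-1.8,140],[-0.068,-0.268,-0.005,-16.9,1.4,-1.8,140],[-0.068,-0.268,-0.04,-16.9,1.4,-1.8,140],[-0.068,-0.268,-0.075,-16.9,1.4,-1.8,140],[-0.068,-0.268,-0.075,-16.9,1.4,-1.8,140],[-0.068,-0.268,-0.075,-16.9,1.4,-1.8,140]]]'; python3 -m jog '[[[0,0,0,0,0,0,140],[0,0,0,0,0,0,140]]]'; python3 - <<'E'
from h import *
go([.4925,-.400,.105],-5,-17)
E
```

```text
clock: 13.42
eef_pos: [0.4903, -0.377, 0.1693]
tool_rot: [0.988, -0.043, -0.013, 0.145]
ft_force: [1.2, 0.2, 1.4]
grip_width: 0.0386
clock: 13.58
eef_pos: [0.4953, -0.3783, 0.176]
tool_rot: [0.988, -0.043, -0.007, 0.148]
ft_force: [0.1, -0.1, -0.3]
grip_width: 0.0384
shift [-0.0028 -0.0217 -0.071 ] turn [ 0.1 -0.  -0. ] f [ 0.1 -0.1 -0.3] w 0.0384 t 13.6
```

```bash
python3 -m jog '[[[-0.001,-0.008,-0.023,0,0,0,140],[-0.002,-0.015,-0.046,0,0,0,140],[-0.003,-0.022,-0.071,0,0,0,140],[-0.003,-0.022,-0.071,0,0,0,140],[-0.003,-0.022,-0.071,0,0,0,140],[-0.003,-0.022,-0.071,0,0,0,255],[-0.003,-0.022,-0.071,0,0,0,255],[-0.003,-0.022,-0.071,0,0,0,255],[-0.003,-0.022,-0.071,0,0,0,255],[-0.003,-0.022,-0.071,0,0,0,255]]]'; python3 -m jog '[[[0,0,0,0,0,0,255],[0,0.01,0.035,0,0,0,255],[0,0.02,0.07,0,0,0,255],[0,0.02,0.11,0,0,0,255],[0,0.02,0.15,0,0,0,255],[0,0.02,0.16,0,0,0,255],[0,0.02,0.16,0,0,0,255],[0,0.02,0.16,0,0,0,255]]]'; python3 - <<'E'
from h import *
go([.5605,-.1445,.25],-3.15,0)
E
```

```text
clock: 14.42
eef_pos: [0.4923, -0.401, 0.1058]
tool_rot: [0.988, -0.043, -0.006, 0.149]
ft_force: [0.3, 2.3, 6.5]
grip_width: 0.0092
clock: 15.08
eef_pos: [0.4906, -0.3802, 0.2631]
tool_rot: [0.988, -0.043, -0.008, 0.148]
ft_force: [0.2, 0.7, -1.1]
grip_width: 0.009
shift [ 0.0699  0.2357 -0.0131] turn [16.9 -1.4  1.8] f [ 0.2  0.7 -1.1] w 0.009 t 15.1
```

```bash
python3 -m jog '[[[0.07,0.2357,-0.003,16.9,-1.4,1.8,255],[0.07,0.2357,-0.003,16.9,-1.4,1.8,255],[0.07,0.2357,-0.003,16.9,-1.4,1.8,255],[0.07,0.2357,-0.003,16.9,-1.4,1.8,255],[0.07,0.2357,-0.003,16.9,-1.4,1.8,255],[0.07,0.2357,-0.003,16.9,-1.4,1.8,255],[0.07,0.2357,-0.03,16.9,-1.4,1.8,255],[0.07,0.2357,-0.06,16.9,-1.4,1.8,255],[0.07,0.2357,-0.06,16.9,-1.4,1.8,255],[0.07,0.2357,-0.06,16.9,-1.4,1.8,255]]]'; python3 -m jog '[[[0,0,0,0,0,0,255],[0,0,0,0,0,0,255]]]'; python3 - <<'E'
from h import *
go([.5605,-.1445,.2],-3.15,0)
E
```

```text
clock: 15.92
eef_pos: [0.5576, -0.1437, 0.1987]
tool_rot: [1.0, -0.028, -0.005, -0.001]
ft_force: [-0.3, 0.2, -0.4]
grip_width: 0.0089
clock: 16.08
eef_pos: [0.5612, -0.1455, 0.2041]
tool_rot: [1.0, -0.028, 0.001, 0.0]
ft_force: [0.2, -0.2, -1.7]
grip_width: 0.0094
shift [-0.0007  0.001  -0.0041] turn [0.1 0.1 0.1] f [ 0.2 -0.2 -1.7] w 0.0094 t 16.1
```

```bash
python3 -m jog '[[[0,0.001,-0.006,0,0,0,255],[0,0.001,-0.014,0,0,0,255],[0,0.001,-0.022,0,0,0,255],[0,0.001,-0.03,0,0,0,255],[0,0.001,-0.034,0,0,0,255],[0,0.001,-0.034,0,0,0,255]]]' && python3 -m jog '[[[0,0,-0.01,0,0,0,255],[0,0,-0.02,0,0,0,255],[0,0,-0.03,0,0,0,255],[0,0,-0.038,0,0,0,255],[0,0,-0.042,0,0,0,255],[0,0,-0.042,0,0,0,255],[0,0,-0.042,0,0,0,255]]]'
```

```text
clock: 16.58
eef_pos: [0.5594, -0.1434, 0.167]
tool_rot: [1.0, -0.028, -0.002, -0.0]
ft_force: [0.4, 0.1, -2.0]
grip_width: 0.009
clock: 17.17
eef_pos: [0.5604, -0.1436, 0.1265]
tool_rot: [1.0, -0.028, -0.001, 0.0]
ft_force: [-0.5, -0.8, -0.6]
grip_width: 0.0092
```

```bash
python3 -m jog '[[[0,0,-0.003,0,0,0,255],[0,0,-0.005,0,0,0,255],[0,0,-0.006,0,0,0,255],[0,0,-0.006,0,0,0,255]]]'
```

```text
clock: 17.5
eef_pos: [0.5607, -0.1437, 0.1211]
tool_rot: [1.0, -0.028, 0.0, 0.0]
ft_force: [0.3, -0.5, -0.6]
grip_width: 0.0086
```

```bash
python3 -m jog '[[[0,0,-0.002,0,0,0,255],[0,0,-0.003,0,0,0,255],[0,0,-0.003,0,0,0,255]]]';  python3 -m jog '[[[0,0,0,0,0,0,203],[0,0,0,0,0,0,203],[0,0,0,0,0,0,203],[0,0,0,0,0,0,203],[0,0,0.03,0,0,0,203],[0,0,0.07,0,0,0,203],[0,0,0.11,0,0,0,203],[0,0,0.15,0,0,0,203],[0,0,0.15,0,0,0,255],[0,0,0.15,0,0,0,255]]]'
python3 - <<'E'
from h import *
go([.36,.175,.27],87,0); go([.36,.175,.27],-3,0)
cv2.imwrite("pics/e.png",cv2.resize(bot.camera("side")[130:280,195:450],None,fx=3,fy=3,interpolation=2))
E
```

```text
clock: 17.75
eef_pos: [0.5623, -0.1439, 0.121]
tool_rot: [1.0, -0.028, 0.003, 0.001]
ft_force: [-1.3, 1.0, 10.5]
grip_width: 0.0092
clock: 18.58
eef_pos: [0.5622, -0.1441, 0.2709]
tool_rot: [1.0, -0.028, 0.003, 0.001]
ft_force: [0.0, -0.4, -1.0]
grip_width: -0.0001
shift [-0.2022  0.3191 -0.0009] turn [-0.2  0.4 90.2] f [ 0.  -0.4 -1. ] w -0.0001 t 18.6
shift [-0.2022  0.3191 -0.0009] turn [0.1 0.3 0.2] f [ 0.  -0.4 -1. ] w -0.0001 t 18.6
```

View pics/e.png

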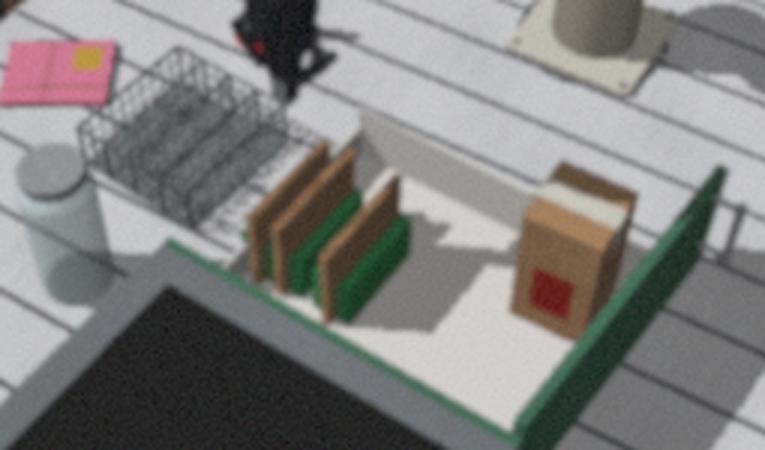

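```bash
python3 -m jog '[[[-0.202,0.321,0,0,0,0,255],[-0.202,0.321,0,0,0,0,255],[-0.202,0.321,0,0,0,0,255],[-0.202,0.321,0,0,0,0,255],[-0.202,0.321,0,0,0,0,255],[-0.202,0.321,0,0,0,0,255],[-0.202,0.321,0,0,0,0,255],[-0.202,0.321,0,0,0,0,255],[-0.202,0.321,0,0,0,0,255],[-0.202,0.321,0,0,0,0,255]]]'; python3 -m jog '[[[0,0,0,0,0,0,255],[0,0,0,0,0,0,255],[0,0,-0.04,0,0,0,255],[0,0,-0.083,0,0,0,255],[0,0,-0.083,0,0,0,255],[0,0,-0.083,0,0,0,255]]]'; python3 - <<'E'
from h import *
go([.395,.178,.187],-3,0)
E
```

```text
clock: 19.47
eef_pos: [0.3806, 0.0045, 0.2663]
tool_rot: [1.0, -0.006, -0.002, -0.016]
ft_force: [-0.1, 0.8, 0.3]
grip_width: -0.0004
clock: 19.97
eef_pos: [0.3806, 0.0043, 0.183]
tool_rot: [1.0, -0.006, -0.004, -0.016]
ft_force: [1.1, 0.5, 0.4]
grip_width: -0.0002
shift [0.0144 0.1737 0.004 ] turn [-1.8 -0.4 -2.3] f [1.1 0.5 0.4] w -0.0002 t 20.0
```

```bash
python3 -m jog '[[[-0.012,0.04,0.004,0,0,0,255],[-0.012,0.08,0.004,0,0,0,255],[-0.012,0.12,0.004,-1.8,-0.4,-2.3,255],[-0.012,0.15,0.004,-1.8,-0.4,-2.3,255],[-0.012,0.174,0.004,-1.8,-0.4,-2.3,255],[-0.012,0.174,0.004,-1.8,-0.4,-2.3,255],[-0.012,0.174,0.004,-1.8,-0.4,-2.3,255],[-0.012,0.174,0.004,-1.8,-0.4,-2.3,255],[-0.012,0.174,0.004,-1.8,-0.4,-2.3,255]]]'; python3 -m jog '[[[0.015,0,0,0,0,0,255],[0.03,0,0,0,0,0,255],[0.045,-0.001,0,0,0,0,255],[0.06,-0.002,0,0,0,0,255],[0.06,-0.002,0,0,0,0,255]]]'; python3 - <<'E'
from h import *
go([.395,.178,.187],-3,0)
E
```

```text
clock: 20.72
eef_pos: [0.3693, 0.0061, 0.1889]
tool_rot: [1.0, -0.005, 0.003, -0.017]
ft_force: [-0.0, -1.6, -0.1]
grip_width: -0.0001
clock: 21.13
eef_pos: [0.4319, 0.0041, 0.1889]
tool_rot: [1.0, -0.005, 0.004, -0.017]
ft_force: [1.0, 0.8, -0.0]
grip_width: -0.0002
shift [-0.0369  0.1739 -0.0019] turn [-1.9  0.5 -2.5] f [ 1.   0.8 -0. ] w -0.0002 t 21.1
```

```bash
python3 - <<'E'
from h import *
print(np.round(bot.get_obs()["joint_pos"],3))
E
```

```text
[-0.013  0.131 -0.266  1.165  0.034  3.137]
```

```bash
python3 -m jog '[[[-0.04,0,0,0,0,7,255],[-0.06,0,0,0,0,14,255],[-0.06,0,0,0,0,21,255],[-0.06,0,0,0,0,28,255],[-0.06,0,0,0,0,35,255],[-0.06,0,0,0,0,42,255],[-0.06,0,0,0,0,49,255],[-0.06,0,0,0,0,56,255],[-0.06,0,0,0,0,63,255],[-0.06,0,0,0,0,70,255]]]'; python3 -m jog '[[[0,0.04,0,0,0,7,255],[0,0.08,0,0,0,14,255],[0,0.11,0,0,0,19,255],[0,0.14,0,0,0,19,255],[0,0.174,0,0,0,19,255],[0,0.174,0,0,0,19,255],[0,0.174,0,0,0,19,255],[0,0.174,0,0,0,19,255]]]'; python3 - <<'E'
from h import *
go([.38,.178,.187],87,0)
E
```

```text
clock: 21.97
eef_pos: [0.3684, 0.0042, 0.1887]
tool_rot: [0.82, 0.572, -0.007, -0.016]
ft_force: [0.1, -0.8, 1.2]
grip_width: 0.0001
clock: 22.63
eef_pos: [0.3685, 0.1777, 0.1886]
tool_rot: [0.716, 0.698, -0.01, -0.014]
ft_force: [-0.6, -0.2, -0.6]
grip_width: 0.0002
shift [ 0.0115  0.0003 -0.0016] turn [-0.4 -2.  -1.5] f [-0.6 -0.2 -0.6] w 0.0002 t 22.6
```

Now push toward +x near the top.

```bash
python3 -m jog '[[[0.015,0,0,0,-2,0,255],[0.03,-0.001,0,0,-2,0,255],[0.045,-0.002,0,0,-2,0,255],[0.06,-0.003,0,0,-2,0,255],[0.075,-0.004,0,0,-2,0,255],[0.075,-0.004,0,0,-2,0,255]]]'; python3 -m jog '[[[0.015,-0.001,0.003,0,0,0,255],[0.03,-0.002,0.006,0,0,0,255],[0.045,-0.003,0.01,0,0,0,255],[0.06,-0.004,0.01,0,0,0,255],[0.075,-0.004,0.01,0,0,0,255],[0.09,-0.005,0.01,0,0,0,255]]]'; python3 - <<'E'
from h import *
cv2.imwrite("pics/f.png",cv2.resize(bot.camera("side")[130:280,245:450],None,fx=3,fy=3,interpolation=2))
E
```

```text
clock: 23.13
eef_pos: [0.4465, 0.1723, 0.1888]
tool_rot: [0.718, 0.696, 0.003, -0.001]
ft_force: [0.7, -0.2, 0.9]
grip_width: 0.0002
clock: 23.63
eef_pos: [0.5341, 0.1676, 0.1989]
tool_rot: [0.717, 0.697, 0.002, -0.002]
ft_force: [0.2, 0.4, -0.6]
grip_width: -0.0003
```

View pics/f.png

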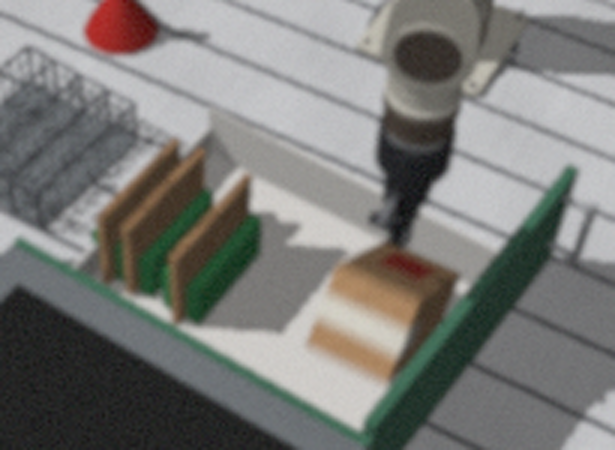

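```bash
python3 -m jog '[[[-0.03,0,0.03,0,0,0,255],[-0.07,-0.03,0.04,0,0,0,255],[-0.11,-0.06,0.04,0,0,0,255],[-0.15,-0.09,0.04,0,0,0,255],[-0.18,-0.11,0.02,0,0,0,255],[-0.2,-0.12,0,0,0,0,255],[-0.2,-0.12,-0.04,0,-7,0,255],[-0.2,-0.12,-0.06,0,-14,0,255],[-0.2,-0.12,-0.06,0,-21,0,255],[-0.2,-0.12,-0.06,0,-28,0,255]]]'; python3 - <<'E'
from h import *
print(np.round(bot.get_obs()["joint_pos"],3))
go([.36,.05,.075],87,0,-40)
cv2.imwrite("pics/g.png",np.vstack([cv2.resize(bot.camera("top")[120:270,210:380],None,fx=3,fy=3,interpolation=2)[:300],cv2.resize(bot.camera("side")[150:250,280:450],None,fx=3,fy=3,interpolation=2)]))
E
```

```text
clock: 24.52
eef_pos: [0.3311, 0.0474, 0.1362]
tool_rot: [0.699, 0.68, 0.161, 0.153]
ft_force: [-0.0, 0.6, 1.0]
grip_width: -0.0001
[ 0.222 -0.34  -0.931  0.539 -0.091  1.801]
shift [ 0.0289  0.0026 -0.0612] turn [39.2 23.   7.6] f [-0.   0.6  1. ] w -0.0001 t 24.5
```

View pics/g.png

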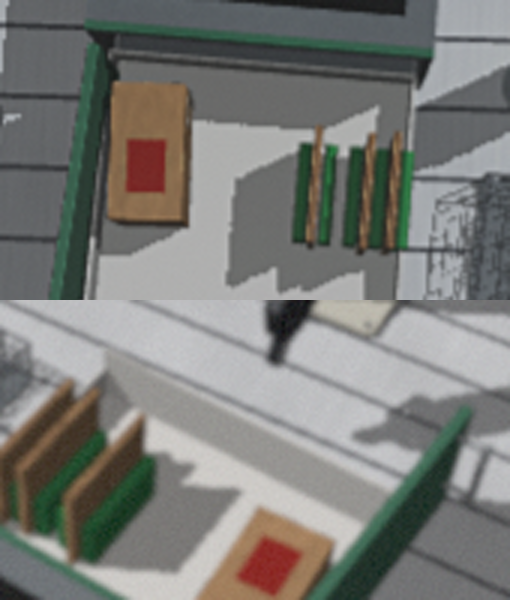

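```bash
python3 -m jog '[[[0.01,0.003,-0.02,0,0,0,255],[0.01,0.003,-0.04,0,0,0,255],[0.01,0.003,-0.066,0,0,0,255],[0.02,0.003,-0.066,0,0,0,255],[0.035,0.002,-0.066,0,-3,0,255],[0.05,0.001,-0.066,0,-6,0,255],[0.065,0,-0.066,0,-9,0,255],[0.08,-0.001,-0.066,0,-12,0,255],[0.08,-0.001,-0.066,0,-12,0,255]]]'; python3 - <<'E'
from h import *
o=bot.get_obs();print(np.round(o["joint_pos"],3),o["ft_force"], (Ro.from_quat(o["tool_rot"]).as_matrix()[:,2]).round(3))
E
```

```text
clock: 25.37
eef_pos: [0.4232, 0.0495, 0.0787]
tool_rot: [0.679, 0.662, 0.23, 0.221]
ft_force: [0.9, 0.8, 0.3]
grip_width: -0.0001
[ 0.194 -0.016 -1.081 -0.135 -0.112  1.753] [0.86008476 0.79112786 0.28268925] [ 0.604  0.005 -0.797]
```

```bash
python3 -m jog '[[[0.015,-0.001,0,0,0,0,255],[0.03,-0.0015,0,0,0,0,255],[0.045,-0.0025,0,0,0,0,255],[0.06,-0.0035,0,0,0,0,255],[0.075,-0.004,0,0,0,0,255],[0.09,-0.005,0,0,0,0,255],[0.105,-0.006,0,0,0,0,255],[0.12,-0.0065,0,0,0,0,255],[0.12,-0.0065,0,0,0,0,255]]]'; python3 - <<'E'
from h import *
o=bot.get_obs();print(np.round(o["joint_pos"],3),o["ft_force"], (Ro.from_quat(o["tool_rot"]).as_matrix()[:,2]).round(3))
cv2.imwrite("pics/i.png",cv2.resize(bot.camera("side")[100:300,200:460],None,fx=3,fy=3,interpolation=2))
E
```

```text
clock: 26.12
eef_pos: [0.5445, 0.0429, 0.0801]
tool_rot: [0.679, 0.661, 0.231, 0.221]
ft_force: [1.0, 0.5, 0.0]
grip_width: 0.0001
[ 0.113  0.192 -0.826 -0.095 -0.063  1.688] [0.99983893 0.54293135 0.04551218] [ 0.606  0.005 -0.796]
```

View pics/i.png

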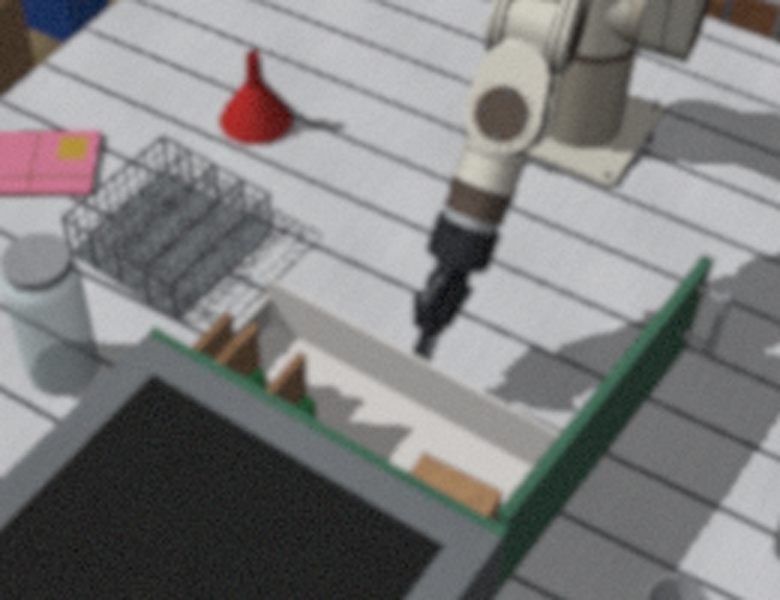

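```bash
python3 -m jog '[[[0.02,-0.001,0,0,0,0,255],[0.04,-0.002,0,0,0,0,255],[0.06,-0.003,0,0,0,0,255],[0.08,-0.004,0,0,0,0,255],[0.1,-0.005,0,0,0,0,255],[0.12,-0.0065,0,0,0,0,255],[0.14,-0.0075,0,0,0,0,255],[0.15,-0.008,0,0,0,0,255],[0.155,-0.008,0,0,0,0,255],[0.155,-0.008,0,0,0,0,255]]]';python3 -m jog '[[[0.006,0,0,0,0,0,255],[0.012,0,0,0,0,0,255],[0.018,0,0,0,0,0,255],[0.022,0,0,0,0,0,255]]]'; python3 - <<'E'
from h import *
o=bot.get_obs();print(np.round(o["joint_pos"],3), (Ro.from_quat(o["tool_rot"]).as_matrix()[:,2]).round(3))
E
```

```text
clock: 27.0
eef_pos: [0.6963, 0.0351, 0.079]
tool_rot: [0.678, 0.662, 0.23, 0.221]
ft_force: [0.3, 0.3, -0.5]
grip_width: -0.0001
clock: 27.33
eef_pos: [0.7174, 0.0349, 0.0779]
tool_rot: [0.679, 0.662, 0.23, 0.22]
ft_force: [-2.1, -1.6, 0.4]
grip_width: 0.0
[ 0.062  0.453 -0.401  0.07  -0.032  1.647] [ 0.603  0.005 -0.798]
```

```bash
python3 -m jog '[[[0.004,0,0,0,0,0,255],[0.008,0,0,0,0,0,255],[0.012,0,0,0,0,0,255]]]';python3 -m jog '[[[0.003,0,0,0,0,0,255],[0.006,0,0,0,0,0,255]]]'
```

```text
clock: 27.58
eef_pos: [0.7295, 0.035, 0.0778]
tool_rot: [0.679, 0.662, 0.23, 0.22]
ft_force: [-2.5, -2.1, 0.7]
grip_width: -0.0002
clock: 27.75
eef_pos: [0.7312, 0.0354, 0.076]
tool_rot: [0.679, 0.663, 0.227, 0.217]
ft_force: [-35.1, 0.4, 19.9]
grip_width: 0.0
```

```bash
python3 -m jog '[[[-0.03,0,0,0,0,0,255],[-0.07,0,0.03,0,7,0,255],[-0.11,0,0.07,0,14,0,255],[-0.15,0.01,0.11,0,21,0,255],[-0.19,0.02,0.15,0,28,0,255],[-0.22,0.03,0.18,0,35,0,255],[-0.25,0.04,0.2,0,37,0,255],[-0.27,0.07,0.22,0,37,0,255],[-0.27,0.07,0.22,0,37,0,255],[-0.27,0.07,0.22,0,37,0,255]]]'; python3 - <<'E'
from h import *
go([.445,.325,.29],87,0)
im=bot.camera("top"); cv2.imwrite("pics/j.png",cv2.resize(im[30:270,150:400],None,fx=2.5,fy=2.5,interpolation=2))
E
```

```text
clock: 28.58
eef_pos: [0.4901, 0.0955, 0.2771]
tool_rot: [0.716, 0.698, 0.003, -0.002]
ft_force: [-0.2, 0.9, 0.1]
grip_width: -0.0001
shift [-0.0451  0.2295  0.0129] turn [-0.4  0.2 -1.5] f [-0.2  0.9  0.1] w -0.0001 t 28.6
```

View pics/j.png

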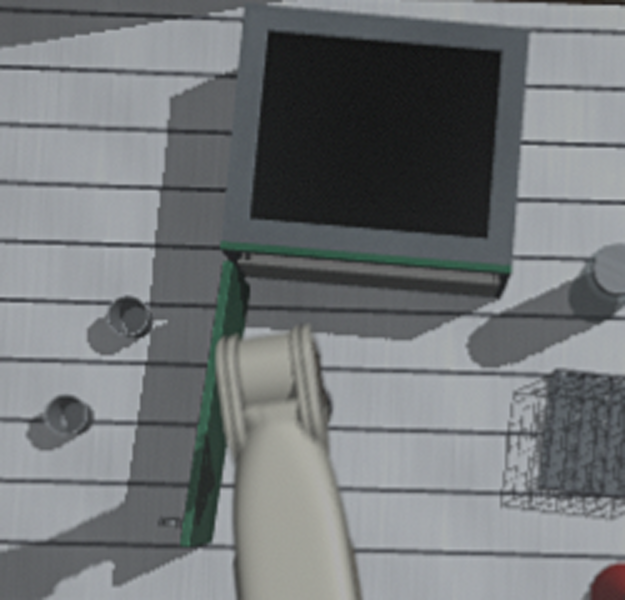

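```bash
python3 - <<'E'
from h import *
D=lambda x,y,z:np.round(onz("top",150+x/2.5-.3,30+y/2.5-.3,z),3)
print("door outer top",D(228,260,.171),D(182,545,.171),"handle",D(168,521,.12))
print("holders",D(130,312,.055),D(68,412,.055))
print("tray front",D(250,273,.098),D(495,295,.098),"cab front roof",D(225,248,.175),D(508,272,.175))
print([np.round((np.array(proj("top",[*q,.098]))-[150,30])*2.5) for q in [(.745,.033),(.735,.033)]])
E
```

```text
door outer top [0.736 0.24  0.171] [0.308 0.288 0.171] handle [0.342 0.323 0.12 ]
holders [0.675 0.417 0.055] [0.51  0.507 0.055]
tray front [0.735 0.22  0.098] [ 0.712 -0.17   0.098] cab front roof [0.753 0.245 0.175] [ 0.73  -0.182  0.175]
[array([367., 270.]), array([367., 276.])]
```

```bash
python3 - <<'E'
from h import *
im=bot.camera("top")
for u in (262,318,340):
    print(u,[tuple(int(c) for c in im[v,u-1:u+2].mean(0)) for v in range(124,152)])
for y in (.17,-.03,-.11):
    x=.745-.055*(.033-y)*-1*-1
    for nm,p in (("roof",(x,y,.175)),("wtop",(x,y,.098)),("wbase",(x,y,.018))): print(y,nm,np.round(proj("top",p),1))
E
```

```text
262 [(95, 91, 86), (96, 92, 86), (96, 91, 86), (97, 92, 87), (80, 87, 65), (69, 86, 50), (69, 86, 49), (52, 61, 40), (68, 68, 66), (98, 98, 97), (105, 105, 105), (105, 105, 104), (79, 79, 78), (53, 53, 53), (49, 49, 48), (50, 51, 49), (49, 49, 48), (55, 55, 52), (91, 89, 86), (98, 97, 94), (97, 95, 93), (96, 94, 92), (97, 95, 92), (97, 95, 92), (97, 95, 92), (97, 95, 93), (99, 96, 94), (98, 96, 93)]
318 [(101, 96, 89), (100, 95, 89), (99, 95, 88), (99, 94, 88), (99, 94, 88), (99, 94, 87), (98, 93, 88), (99, 94, 89), (98, 94, 87), (81, 92, 64), (73, 93, 53), (71, 90, 50), (52, 60, 42), (86, 86, 86), (104, 104, 104), (105, 106, 105), (104, 106, 104), (74, 74, 73), (50, 49, 49), (50, 51, 50), (52, 53, 51), (51, 51, 50), (68, 66, 64), (92, 90, 88), (100, 98, 95), (100, 98, 95), (99, 97, 94), (100, 97, 95)]
340 [(41, 40, 38), (90, 86, 81), (101, 96, 90), (99, 94, 89), (99, 94, 89), (99, 94, 88), (98, 93, 88), (98, 94, 88), (99, 95, 89), (98, 93, 88), (95, 94, 82), (80, 92, 62), (74, 91, 53), (70, 87, 51), (53, 58, 46), (91, 92, 92), (105, 106, 105), (106, 107, 106), (99, 100, 99), (69, 69, 69), (51, 51, 51), (53, 54, 52), (53, 53, 52), (55, 55, 53), (75, 73, 71), (94, 92, 90), (97, 94, 91), (96, 94, 91)]
0.17 roof [259.7 129.7]
0.17 wtop [262.4 134.9]
0.17 wbase [265.  139.8]
-0.03 roof [312.7 134.3]
-0.03 wtop [312.8 139.2]
-0.03 wbase [312.8 143.9]
-0.11 roof [333.8 136.1]
-0.11 wtop [332.8 140.9]
-0.11 wbase [331.9 145.5]
```

```bash
python3 - <<'E'
from h import *
im=cv2.imread("pics/top0.png")
for u in (285,318,325):
    print(u,[(v,int(im[v,u-1:u+2].mean())) for v in range(218,240)])
im=bot.camera("top")
# bright->dark edge position along row at u, at 50%
def edge(im,u,a,b):
    p=im[a:b,u-2:u+3].mean((1,2)); s=cv2.resize(p[:,None],(1,len(p)*10),interpolation=2)[:,0]
    k=np.argmin(np.gradient(s)); return a+(k+.5)/10-.5
for u in (262,318,340):
    e=edge(im,u,134,148); print(u,e,onz("top",u,e,.098))
E
```

```text
285 [(218, 177), (219, 177), (220, 178), (221, 177), (222, 178), (223, 178), (224, 178), (225, 180), (226, 159), (227, 120), (228, 102), (229, 103), (230, 104), (231, 104), (232, 104), (233, 104), (234, 104), (235, 104), (236, 102), (237, 103), (238, 125), (239, 161)]
318 [(218, 178), (219, 178), (220, 178), (221, 178), (222, 177), (223, 178), (224, 178), (225, 178), (226, 177), (227, 179), (228, 180), (229, 141), (230, 104), (231, 102), (232, 104), (233, 104), (234, 105), (235, 105), (236, 105), (237, 105), (238, 105), (239, 103)]
325 [(218, 178), (219, 177), (220, 178), (221, 178), (222, 177), (223, 178), (224, 177), (225, 178), (226, 178), (227, 179), (228, 180), (229, 173), (230, 126), (231, 97), (232, 102), (233, 104), (234, 104), (235, 105), (236, 105), (237, 103), (238, 117), (239, 155)]
262 135.95 [0.74844148 0.17148831 0.098     ]
318 140.95 [ 0.73526769 -0.05101233  0.098     ]
340 142.95 [ 0.72984731 -0.13866595  0.098     ]
```

```bash
python3 - <<'E'
from h import *
a=onz("top",318,228.9,.098);b=onz("top",318,140.95,.098);print(a,b,b-a, onz("top",285,226.6,.098))
go([.445,.325,.29],87,0)
E
```

```text
[ 0.38683628 -0.06047357  0.098     ] [ 0.73526769 -0.05101233  0.098     ] [0.34843141 0.00946124 0.        ] [0.39235459 0.06813498 0.098     ]
shift [-0.0451  0.229   0.0099] turn [-0.5  0.6 -1.6] f [-0.3 -0.2 -0.4] w 0.0001 t 28.7
```

```bash
python3 -m jog '[[[-0.02,0.04,0.01,0,0,0,255],[-0.03,0.08,0.01,0,0,0,255],[-0.04,0.12,0.01,0,0,0,255],[-0.045,0.16,0.01,0,0,0,255],[-0.045,0.2,0.01,0,0,0,255],[-0.045,0.234,0.01,0,0,0,255],[-0.045,0.234,0.01,0,0,0,255],[-0.045,0.234,0.01,0,0,0,255],[-0.045,0.234,0.01,0,0,0,255]]]'; python3 -m jog '[[[0,0,-0.04,0,0,0,255],[0,0,-0.08,0,0,0,255],[0,0,-0.12,0,0,0,255],[0,0,-0.158,0,0,0,255],[0,0,-0.158,0,0,0,255],[0,0,-0.158,0,0,0,255]]]'; python3 - <<'E'
from h import *
H=np.array([.745,.245])
for th in range(176,268,10):
    t=np.deg2rad(th); P=H+.30*np.array([np.cos(t),np.sin(t)])+.014*np.array([np.sin(t),-np.cos(t)]); print(th,np.round(P,3))
t=np.deg2rad(266.85);print(np.round(H+.30*np.array([np.cos(t),np.sin(t)])+.014*np.array([np.sin(t),-np.cos(t)]),3))
E
```

```text
clock: 29.48
eef_pos: [0.4441, 0.3281, 0.2854]
tool_rot: [0.716, 0.698, 0.002, -0.001]
ft_force: [1.2, -0.2, -0.5]
grip_width: -0.0002
clock: 29.98
eef_pos: [0.4429, 0.3258, 0.1271]
tool_rot: [0.717, 0.697, 0.0, -0.001]
ft_force: [-0.8, -0.2, 0.3]
grip_width: 0.0001
176 [0.447 0.28 ]
186 [0.445 0.228]
196 [0.453 0.176]
206 [0.469 0.126]
216 [0.494 0.08 ]
226 [0.527 0.039]
236 [0.566 0.004]
246 [ 0.61  -0.023]
256 [ 0.659 -0.043]
266 [ 0.71  -0.053]
[ 0.715 -0.054]
```

```bash
python3 -m jog '[[[0.003,-0.023,0,0,0,0,255],[0.003,-0.046,0,0,0,0,255],[0.003,-0.072,0,0,0,0,255],[0.003,-0.098,0,0,0,0,255],[0.006,-0.124,0,0,0,0,255],[0.01,-0.15,0,0,0,0,255],[0.017,-0.175,0,0,0,0,255],[0.026,-0.2,0,0,0,0,255],[0.038,-0.224,0,0,0,0,255],[0.051,-0.246,0,0,0,0,255]]]'; python3 -m jog '[[[0.016,-0.021,0,0,-4,0,255],[0.033,-0.041,0,0,-8,0,255],[0.052,-0.06,0,0,-12,0,255],[0.072,-0.076,0,0,-16,0,255],[0.094,-0.09,0,0,-20,0,255],[0.116,-0.103,0,0,-24,0,255],[0.14,-0.114,0,0,-28,0,255],[0.165,-0.123,0,0,-32,0,255],[0.165,-0.123,0,0,-32,0,255]]]'; python3 - <<'E'
from h import *
print(np.round(bot.get_obs()["joint_pos"],2))
cv2.imwrite("pics/k.png",np.vstack([cv2.resize(bot.camera("top")[100:250,170:430],None,fx=2,fy=2,interpolation=2),cv2.resize(bot.camera("side")[130:280,195:455],None,fx=2,fy=2,interpolation=2)]))
E
```

```text
clock: 30.82
eef_pos: [0.4979, 0.0806, 0.1331]
tool_rot: [0.717, 0.697, 0.006, 0.001]
ft_force: [0.4, 0.3, 0.6]
grip_width: -0.0
clock: 31.57
eef_pos: [0.6638, -0.0438, 0.1329]
tool_rot: [0.688, 0.669, 0.203, 0.195]
ft_force: [-0.4, -0.8, 0.6]
grip_width: -0.0001
[-0.09  0.3  -0.4   0.31  0.05  1.53]
```

View pics/k.png

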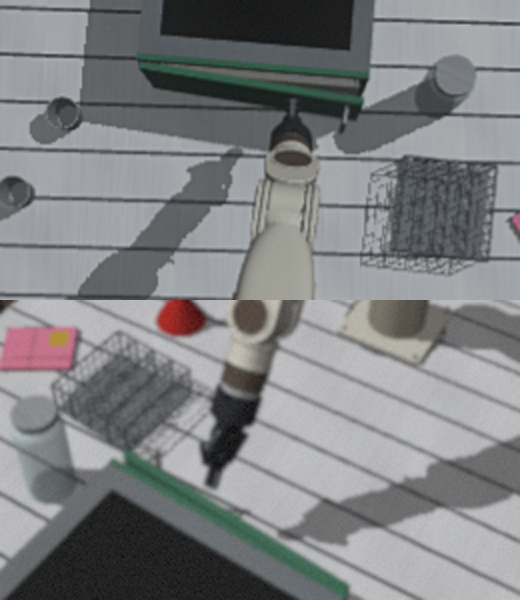

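```bash
python3 -m jog '[[[0.01,-0.002,0,0,0,0,255],[0.02,-0.004,0,0,0,0,255],[0.028,-0.005,0,0,0,0,255],[0.034,-0.006,0,0,0,0,255],[0.034,-0.006,0,0,0,0,255]]]'; python3 -m jog '[[[0.004,0,0,0,0,0,255],[0.008,0,0,0,0,0,255]]]'
```

```text
clock: 32.08
eef_pos: [0.6956, -0.0467, 0.1303]
tool_rot: [0.687, 0.671, 0.201, 0.192]
ft_force: [0.7, -0.0, 1.2]
grip_width: 0.0003
clock: 32.25
eef_pos: [0.7015, -0.0466, 0.1284]
tool_rot: [0.688, 0.671, 0.2, 0.191]
ft_force: [0.1, -0.1, -0.0]
grip_width: -0.0001
```

```bash
python3 -m jog '[[[0.004,0,0,0,0,0,255],[0.008,0,0,0,0,0,255]]]'; python3 -m jog '[[[0.003,0,0,0,0,0,255],[0.006,0,0,0,0,0,255]]]'
```

```text
clock: 32.42
eef_pos: [0.7098, -0.0467, 0.1283]
tool_rot: [0.688, 0.671, 0.2, 0.191]
ft_force: [-5.4, -0.9, 3.6]
grip_width: -0.0002
clock: 32.58
eef_pos: [0.7105, -0.0466, 0.1264]
tool_rot: [0.689, 0.672, 0.197, 0.187]
ft_force: [-39.3, -0.2, 27.9]
grip_width: -0.0001
```

```bash
python3 -m jog '[[[-0.03,0,0,0,0,0,255],[-0.07,0,0.03,0,5,0,255],[-0.11,0,0.07,0,10,0,255],[-0.15,0,0.1,0,15,0,255],[-0.19,0,0.13,0,20,0,255],[-0.23,0,0.15,0,25,0,255],[-0.26,0,0.15,0,30,0,255],[-0.28,0,0.15,0,30,0,255],[-0.28,0,0.15,0,30,0,255]]]'; python3 - <<'E'
from h import *
a=bot.camera("top");b=bot.camera("side")
cv2.imwrite("pics/l.png",np.vstack([cv2.resize(a[100:190,215:390],None,fx=3.2,fy=3.2,interpolation=2),cv2.resize(b[130:230,215:390],None,fx=3.1,fy=3.1,interpolation=2)[:,:542].copy() if 0 else cv2.resize(b[150:245,215:390],(560,304),interpolation=2)]))
E
```

```text
clock: 33.33
eef_pos: [0.4335, -0.0468, 0.2801]
tool_rot: [0.716, 0.698, 0.015, 0.011]
ft_force: [-0.2, -0.2, -0.3]
grip_width: -0.0002
```

View pics/l.png

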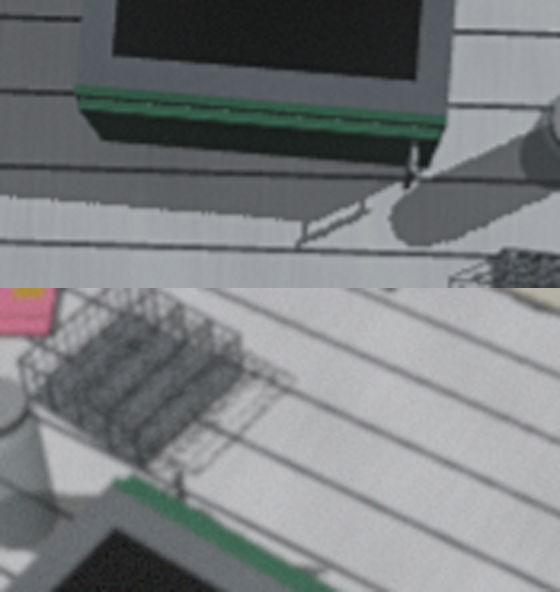

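The door lies parallel against the cabinet front with only a uniform thin seam. The crate is empty and the robot is clear, so I'm handing in.

```bash
python3 -c "
from workcell import bot
print(bot.job_done())"
```

```text
the job is handed in; nothing more can be done
None
```

The job is done and handed in at about 33 s on the robot's clock, well under the 210 s limit.

- **Found at the start:** one carton (`carton_2`, red patch) and three sheets (blue, green and yellow patches). `carton_1` and `sheet_2` were not there.
- **Sheets:** each was lowered until it met the tray floor (6–11 N) in its own rack slot. Later pictures showed all three upright, right down in their slots.
- **Carton:** I pushed it near the top and it tipped over. Pictures showed it lying flat on the tray floor beside the rack.
- **Tray:** I pushed it until it hit its stop, with 35 N at the wrist. The camera put its travel at about 0.349 m of 0.350 m, which is within measuring error.
- **Door:** I pushed it until it hit its stop, with a 39 N push along x from closed fingers (48 N in all at the wrist, against the 120 N limit). The last picture shows it parallel to the cabinet front with a thin, even seam.
- **Left alone:** the pink look-alike, jar, funnel and lid holders showed no sign of having moved in the pictures that showed them. I did not measure them again at the end.
- **What went wrong:** my first try at reaching the carton stopped short because the last joint was at its limit. I turned the tool a quarter turn and carried on; nothing was touched.
- **Not checked:** with the door shut I could not look again at the load inside.

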